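Squeeze a glue-up with the cam clamp

ROBOT

A 6-joint arm with a two-finger parallel gripper is mounted at the origin on the work surface. World frame = base frame: x ahead of the robot, y to its left, z up, the work surface at z = 0. Lengths are in m, angles in rad, forces in N, time in s.
With the tool pointing down it reaches from about 0.4 to 0.825 m from the base axis. Payload 7 kg.
Tool frame: the origin (TCP) lies at the very end of the fingers, on their centre line; the grasp point (between the pads) lies 19 mm behind it; z points along the fingers, y is the line along which they close (so a half turn about z gives the same grasp; the last joint's range is limited). The gripper opens to 88 mm and grips with 3 to 60 N. Pads are 19 mm wide; open, the fingers measure 130 mm over their backs; the gripper's body (78 mm by 193 mm) begins 47 mm behind the grasp point.
Start: joints at [-0.889, 0.359, 0.012, 0, -1.224, -0.288], TCP at [0.259, -0.623, 0.227] pointing down, gripper open.
Joint ranges: [-3.07, 3.07], [-1.43, 2.12], [-1.02, 1.25], [-3.03, 1.67], [-3.05, -0], [-3.03, 3.03]. Speed limits (rad/s): [2.39, 2.39, 3.01, 3.14, 3.14, 3.14].

INTERFACE

Orientations are given as [roll, pitch, yaw] about the fixed x, y, z axes, in that order (R = Rz(yaw) Ry(pitch) Rx(roll)).
In Python, from station import sense, camera, job_done, search_frame, regions_of gives the robot as it stands.
- The arm moves only by the shell command python3 -m handwheel FILE, which reads ROWS from the file FILE. ROWS is a JSON list of rows, 1 to 8 of them, each of 5 numbers: the finger opening in m, then dx, dy, dz in a scale on which 1.0 is 0.8 m, then a turn about the tool's z in normalised numbers (1 is pi rad); each row is the pose to reach, as a shift and turn from the pose commanded when the command began, along the tool's axes at that moment; what a row does not reach only later rows make up. A row lasts 1/12 s, in which the tool goes at most 0.0417 m and 0.125 rad, less where a joint would pass 70% of its speed; a pose out of reach is approached as far as the arm can. The fingers move at their own pace and stop on an object; the grip force is fixed at half the most. Time passes only in rows, so rows that do not move let the fingers close. It prints the time, the measured TCP pose, the force, the opening and the grip force at its end. A shift or turn number past 1, either way, is cut back to 1. Input that does not fit is refused with a message, and nothing moves.
- sense(): the state, without advancing time (a new reading comes with each control period).
- camera(name): name is "side" or "top" or "wrist"; returns a dict with "img" (420x560x3 uint8, red, green, blue), "K" (3x3 intrinsics, pixels), "dist" ([k1, k2, p1, p2, k3] as OpenCV has them; the pictures are not rectified), "world_from_camera" (4x4, takes a point from camera to world coordinates); the wrist camera has in their place "tool_from_camera" (4x4, takes a point from camera to tool coordinates, whose origin is the TCP and whose axes are the flange's). Camera axes: x right, y up, looking along -z (the intrinsics and any distortion apply to the point x, -y, -z); pixel columns grow to the right and rows downward; lengths in m; the calibration is good to about 2 mm. A picture is of the moment at which its call begins: read the wrist's pose just before it. There is no depth.
- job_done(): hands the job in; it is judged then, once.
Trained networks look in the newest picture that a camera, given by its name, has taken for a name from the list of things; names that differ only in an ending like _2 or _b are one class to them, and where a whole thing is asked for, a point or a joint stands for the part that bears it (a point fixed in the world has none). Each returns a list of dicts, best first, with "score" (0 to 1); they miss things now and then, are a little off and sometimes report something else, mostly with a low value. They report only what shows in the picture. A call takes as long as a camera call. They do not tell look-alikes from the thing itself.
- search_frame(camera, thing): "at" ([x, y, z] in m, in the coordinates of the camera as it stood for that picture, good to about 4 mm: the middle of the surface that is visible of it).
- regions_of(camera, thing): "region" (420x560 bool, what is visible of it).
The state is a dict: "time_s": time; "q": joint angles; "qd": joint speeds; "tau": joint torques, N m; "eef_pos": TCP position; "ee_rot": TCP orientation; "ft_force": force on the tool from outside, world axes, zero at the start; "wrist_torque": the same for the moment, N m; "opening": finger opening in m; "grip_force": force on a finger pad.
Only numpy, scipy, OpenCV 4.12 (cv2) and the standard library are available. Lean on these libraries where they do the work, as an engineer would, in place of code of your own. Each camera call takes 0.05 s, during which the arm holds its last target. There are 200 camera calls.

TASK

Three wooden strips lie on the gluing jig, ready to be pressed edge to edge. First fold the hinged plywood leaf fully down flat over them so that they cannot buckle, then swing the red cam lever clockwise to its point of highest lift, right over the red stripe on the grey board and not past it, so that the green block squeezes the strips tight against the fence. The lever springs back if let go: finish while still holding it there, and leave the other things on the bench alone.

Things in the scene. Friction and masses are not known exactly. Their poses are not given: they have to be found in the camera images.
- jig: gluing jig: grey-faced board 290 x 320 x 18 mm fixed to the bench, place and yaw vary. Origin at bench height under the middle of the bed; the board spans x -150 to 140, y -200 to 120 mm. x towards the hinge (away from the robot), y from the cam towards the fence, z up. On the board, along y: cam, loose pressing block, three strips, sprung fence.
- leaf (a joint): fold angle of the leaf, a 10 mm plywood panel with a window, 170 mm from hinge to blue free edge, 120 mm wide. 0 = flat over the strips (stop; top face then 48 mm over the bench); grows as raised; starts at 0.8 to 1.3, leaning over the strips towards the robot. Stiff hinge (0.3 N m friction): stays where left, 2 to 4 N at the free bar moves it. Push it down on its outer (upper) face.
- leaf_hinge (a point): middle of the leaf's hinge axis, which runs along the jig's y; at 110, 0, 43 mm in the jig's frame. The leaf extends from it towards the jig's -x when flat.
- leaf_edge (a point): middle of the solid bar at the free end of the leaf (35 mm wide from window to free edge, 120 mm long), on its outer (upper) face: 152.5 mm from the hinge axis along the leaf and 5 mm above its mid-plane.
- cam (a joint): cam lever angle about its upright axis, clockwise from above: 0 = rest, its start (lever to jig -y); 1.6 = highest lift (lever to jig -x, over the red stripe); stop at 2.1, where lift is less. Springs back if let go: 1 N at the knob at 0, up to 11 N near the peak. Lift 20 mm x (cos(angle - 1.6) - cos 1.6), 21 mm at the peak: 15 mm closes the gaps, then about 6 N squeeze at the peak.
- cam_pivot (a point): the cam's upright axis, at 0, -132 mm in the jig's frame, 46 mm above the bench. The cam is a dark wooden disc 64 mm across, 20 mm off-centre.
- lever: the cam and its lever. Red arm (20 mm wide, 10 mm thick, underside 46 mm above the bench) with an upright round black knob, 22 mm across, from 56 to 101 mm above the bench, its axis 100 mm from the cam's axis. Origin: on the cam's upright axis, 20 mm above the bench (its axes are those of the jig when cam is 0).
- knob (a point): point on the knob's axis, 78 mm above the bench, 23 mm below its top: a good height for the middle of a grip from above. It travels with the lever on a circle of radius 100 mm about the cam's axis.
- mark (a point): point on the red stripe (100 x 10 mm, on the board, from 45 to 145 mm from the cam's axis along the jig's -x) right under the knob's axis when the cam is at its highest lift.
- block: loose green pressing block 120 x 31 x 18 mm between the cam and strip_c, held between two end guides; the cam pushes it along the jig's +y. Origin: middle of its underside, at y = -84 mm in the jig's frame at the start.
- fence: aluminium fence 160 x 20 x 26 mm standing on the board, carried on springs: backs off along the jig's +y by up to 12 mm (about 6 mm at the cam's highest lift). Origin: on its face towards the strips, at board height; at rest at y = +65 mm in the jig's frame.
- strip_a: light wooden strip 160 x 40 x 18 mm lying on the board along the jig's x, next to the fence; origin: middle of its underside. The gaps between the strips are 0.5 to 7 mm at the start and close when squeezed.
- strip_b: dark wooden strip, same size, in the middle.
- strip_c: medium-brown wooden strip, same size, next to the green block.
- glue_a: red glue stick, 27 mm across, 88 mm tall, standing on the jig board's near left corner (bystander); origin: middle of its underside.
- offcut: wooden offcut 30 x 45 x 18 mm lying on the jig board's near edge (bystander); origin: middle of its underside.
- glue_b: red glue stick with black cap, 27 mm across, 88 mm tall, standing on the bench to the right (bystander); origin: middle of its underside.
- pliers: pliers with red and black grips, 165 mm long, lying on the bench to the right (bystander); origin: on the bench, between the grips.
- tray: open wooden tray 160 x 220 x 50 mm on the bench to the left (bystander); origin: middle of its underside.
- mallet: hammer lying on the bench to the right (bystander); origin about its middle.
- tape: yellow ring (empty roll), 90 mm across, 25 mm high, on the bench to the left (bystander); origin: middle of its underside.
Things that resemble listed ones, but are neither listed nor needed, are in the scene too. What is shaped like the strip_c but purple is not meant. What is shaped like the strip_b but yellow is not meant.

How it is judged:
By the outcome, as a careful person would: the job done as asked, in the order asked, and still so for the second after the job is handed in, while the arm keeps its last pose, push and grip.
It also fails if it takes over 59 s, if anything falls off the work surface, if the arm or the gripper's body presses on something with over 40 N, if the wrist force passes 120 N, or if a joint passes its speed limit or range.

## Working session

There is one attempt and no reset: what is moved stays moved. The work goes in short steps, Python scripts to look and compute and a shell command to move; the robot and the scene stay as the last step left them, time stands still between calls to the robot, and variables do not carry over. Pictures are saved under pics/ and viewed, at most 10 in all, crops included, and the job is handed in when it is done.

```bash
mkdir -p pics; cat > h.py <<'E'
import numpy as np, cv2
from station import sense, camera, search_frame, regions_of
from scipy.spatial.transform import Rotation as R
def world(cam,c,p,s=None):
    p=np.append(p,1)
    if cam=="wrist":
        T=np.eye(4);T[:3,:3]=R.from_euler('xyz',s['ee_rot']).as_matrix();T[:3,3]=s['eef_pos']
        return (T@c["tool_from_camera"]@p)[:3]
    return (c["world_from_camera"]@p)[:3]
def M(c,s=None):
    if "world_from_camera" in c: return c["world_from_camera"]
    T=np.eye(4);T[:3,:3]=R.from_euler('xyz',s['ee_rot']).as_matrix();T[:3,3]=s['eef_pos']
    return T@c["tool_from_camera"]
def ray(c,uv,s=None):
    x=cv2.undistortPoints(np.array([[uv]],float),c["K"],np.array(c["dist"]))[0,0]
    m=M(c,s); d=m[:3,:3]@np.array([x[0],-x[1],-1]); return m[:3,3],d/np.linalg.norm(d)
def proj(c,P,s=None):
    q=np.linalg.inv(M(c,s))@np.append(P,1); q=q[:3]*[1,-1,-1]
    return cv2.projectPoints(q.reshape(1,3),np.zeros(3),np.zeros(3),c["K"],np.array(c["dist"]))[0].ravel()
def atz(c,uv,z,s=None):
    o,d=ray(c,uv,s); return o+d*(z-o[2])/d[2]
def tri(*rs):
    A=sum(np.eye(3)-np.outer(d,d) for o,d in rs); b=sum((np.eye(3)-np.outer(d,d))@o for o,d in rs)
    return np.linalg.solve(A,b)
E
python3 - <<'E'
from h import *
np.set_printoptions(precision=3,suppress=True)
s=sense();print(s)
for n in("top","side"):
    c=camera(n);cv2.imwrite(f"pics/{n}0.png",c["img"][:,:,::-1])
    for t in("knob","leaf_edge","leaf","lever","cam","block","fence","strip_a","glue_a","offcut"):
        for r in search_frame(n,t)[:2]: 
            w=world(n,c,r["at"]);print(n,t,round(r["score"],2),w,proj(c,w))
E
```

```text
{'time_s': 0.0, 'q': array([-0.889,  0.359,  0.011, -0.   , -1.224, -0.288]), 'qd': array([-0.001, -0.   ,  0.   ,  0.001, -0.   , -0.   ]), 'tau': array([ -0.001, -58.272,  29.306,   6.997,   0.007,  -0.   ]), 'eef_pos': array([ 0.259, -0.623,  0.226]), 'ee_rot': array([ 3.14 , -0.   , -2.748]), 'ft_force': array([-0.435,  0.176,  0.158]), 'wrist_torque': array([ 0.004, -0.01 ,  0.035]), 'grip_force': 0.0, 'opening': 0.08769353876887355}
top knob 0.7 [ 0.546 -0.028  0.045] [279.585 189.451]
top leaf_edge 0.95 [0.604 0.12  0.16 ] [234.233 165.005]
top leaf 0.68 [0.602 0.119 0.152] [234.57  166.101]
top leaf 0.61 [0.55  0.035 0.039] [261.388 188.436]
top lever 0.6 [ 0.549 -0.031  0.046] [280.451 188.549]
top lever 0.57 [0.601 0.122 0.15 ] [233.86  166.459]
top cam 0.65 [ 0.55  -0.03   0.047] [280.164 188.279]
top block 0.81 [0.553 0.035 0.039] [261.341 187.644]
top fence 0.75 [0.543 0.191 0.042] [216.561 189.924]
top fence 0.24 [ 0.584 -0.504  0.025] [414.263 181.663]
top strip_a 0.9 [0.273 0.197 0.019] [213.331 267.949]
top strip_a 0.84 [ 0.461 -0.218  0.017] [333.555 215.491]
top gl
[... 339 characters left out ...]
 [0.589 0.156 0.164] [230.459 215.021]
side lever 0.78 [ 0.546 -0.029  0.045] [274.9   212.955]
side lever 0.57 [0.55  0.032 0.035] [264.556 226.361]
side cam 0.72 [ 0.552 -0.028  0.04 ] [273.25  213.685]
side cam 0.45 [0.543 0.2   0.046] [238.742 259.586]
side block 0.83 [0.55  0.034 0.036] [264.535 226.534]
side block 0.52 [0.424 0.141 0.036] [284.732 262.578]
side fence 0.79 [0.541 0.198 0.045] [239.705 259.628]
side strip_a 0.96 [0.271 0.21  0.018] [322.86  302.918]
side strip_a 0.89 [ 0.465 -0.209  0.012] [321.113 196.467]
side glue_a 0.47 [0.428 0.197 0.072] [274.469 266.502]
side glue_a 0.46 [ 0.391 -0.428  0.051] [365.463 159.612]
side offcut 0.5 [0.427 0.142 0.035] [283.554 262.679]
```

```bash
python3 - <<'E'
import cv2
a=cv2.imread("pics/top0.png")[120:290,170:370];b=cv2.imread("pics/side0.png")[150:320,190:390]
cv2.imwrite("pics/a.png",cv2.resize(a,None,fx=3.5,fy=3.5,interpolation=2));cv2.imwrite("pics/b.png",cv2.resize(b,None,fx=3.5,fy=3.5,interpolation=2))
E
```

```text
(no output)
```

View pics/a.png

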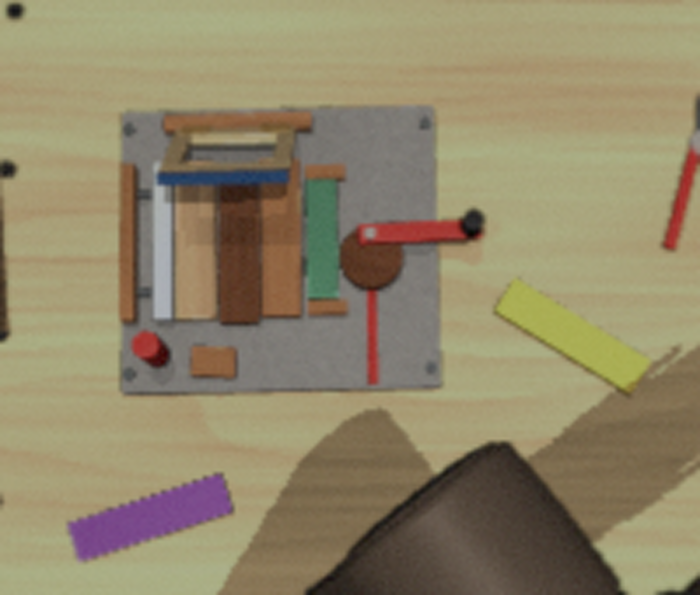

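View pics/b.png

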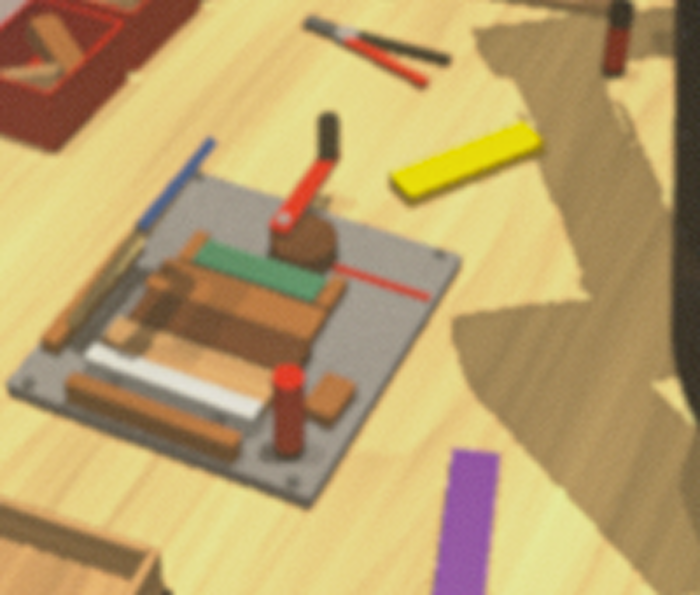

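The top crop shows the board with corners at about (121,112), (434,107), (440,388) and (121,394). The black knob is at (473,222), the blue leaf edge at y≈178, and the red stripe at (372,290–383). The side crop agrees: knob top at (328,120), leaf steeply raised, and glue stick and offcut on the near edge. Next I fit the jig pose.

```bash
python3 - <<'E'
from h import *
np.set_printoptions(precision=4,suppress=True)
from scipy.optimize import least_squares
t=camera("top");sd=camera("side")
ct=np.array([[121,112],[434,107],[440,388],[121,394]])/3.5+[170,120]
cs=np.array([[8,386],[205,177],[460,262],[310,506]])/3.5+[190,150]
Lc=np.array([[140,120,18],[140,-200,18],[-150,-200,18],[-150,120,18]])/1e3
def W(p,l): c,s=np.cos(p[2]),np.sin(p[2]); return np.array([p[0]+c*l[0]-s*l[1],p[1]+s*l[0]+c*l[1],l[2]])
ks=np.array([[(473,218),(329,118)]])[0]/3.5
kt,kd=ks[0]+[170,120],ks[1]+[190,150]
f=lambda p,a=1,b=1:np.concatenate([(proj(t,W(p,l))-u)*a for l,u in zip(Lc,ct)]+[(proj(sd,W(p,l))-u)*b for l,u in zip(Lc,cs)])
for a,b in((1,1),(1,0),(0,1)):
    r=least_squares(f,[.55,.1,0],args=(a,b),loss='soft_l1');print(r.x,np.abs(r.fun).max())
    if a==b: p=r.x
print("corners tri",[tri(ray(t,u),ray(sd,v)) for u,v in zip(ct,cs)])
print("knob tri(top)",tri(ray(t,kt),ray(sd,kd)),"model",W(p,np.array([0,-.232,.101])))
for n,l in dict(pivot=(0,-.132,.046),mark=(-.1,-.132,.018),knob=(0,-.232,.078),hinge=(.11,0,.043),edge_flat=(-.0425,0,.048)).items(): print(n,W(p,np.array(l)))
# leaf angle: blue edge (r=170) ends
def lf(a,r,y,o=.005): return W(p,np.array([.11-r*np.cos(a)+o*np.sin(a)*-1,y,.043+r*np.sin(a)+o*np.cos(a)]))
# blue face ends: top crop (158,178),(288,178); side (143,225),(212,143)
for a in np.arange(.8,1.35,.1): print(a,[np.round((proj(t,lf(a,.17,y))-[170,120])*3.5) for y in(.06,-.06)],[np.round((proj(sd,lf(a,.17,y))-[190,150])*3.5) for y in(.06,-.06)])
for pt,ps in(((158,183),(143,225)),((288,180),(212,143))): print(tri(ray(t,np.array(pt)/3.5+[170,120]),ray(sd,np.array(ps)/3.5+[190,150])))
E
```

```text
[0.5465 0.1196 0.0252] 5.082039354624413
[0.5485 0.1176 0.0301] 0.4048700365437412
[0.5405 0.1232 0.0072] 3.747552942480354
corners tri [array([0.6832, 0.2417, 0.0132]), array([ 0.6864, -0.0816,  0.0052]), array([ 0.4072, -0.0861,  0.0063]), array([0.396 , 0.2332, 0.0073])]
knob tri(top) [ 0.5601 -0.1143  0.0984] model [ 0.5524 -0.1123  0.101 ]
pivot [ 0.5499 -0.0123  0.046 ]
mark [ 0.4499 -0.0148  0.018 ]
knob [ 0.5524 -0.1123  0.078 ]
hinge [0.6565 0.1224 0.043 ]
edge_flat [0.504  0.1186 0.048 ]
0.8 [array([157., 230.]), array([288., 228.])] [array([187., 263.]), array([258., 175.])]
0.9 [array([155., 214.]), array([287., 212.])] [array([173., 248.]), array([244., 160.])]
1.0 [array([154., 198.]), array([286., 196.])] [array([157., 234.]), array([229., 147.])]
1.1 [array([153., 180.]), array([286., 178.])] [array([140., 221.]), array([214., 134.])]
1.2 [array([152., 162.]), array([285., 160.])] [array([123., 209.]), array([197., 123.])]
1.2999999999999998 [array([151., 143.]), array([285., 141.])] [array([105., 198.]), array([180., 113.])]
[0.5729 0.1769 0.1896]
[0.5781 0.0592 0.1858]
```

The top-view fit is tight (0.4 px): jig ≈ (0.5485, 0.1176), yaw 0.030. The leaf is at about 1.1 rad. I'll close the fingers and move to a hover point, then measure with the wrist camera.

The manual's scale: shifts go in shares of 0.8 m and turns go in shares of pi rad. Converting my numbers, -0.23 m is -0.2875, -0.215 m is -0.2688.

```bash
R="x"; echo '[[0,-0.05,0.0463,-0.0338,0],[0,-0.0875,0.0813,-0.0338,0],[0,-0.125,0.1163,-0.0338,0],[0,-0.1625,0.15,-0.0338,0],[0,-0.2,0.1875,-0.0338,0],[0,-0.2375,0.2225,-0.0338,0],[0,-0.2688,0.25,-0.0338,0],[0,-0.2875,0.2688,-0.0338,0]]' > mv.in && python3 -m handwheel mv.in
echo '[[0,-0.0375,0.035,-0.0125,0],[0,-0.075,0.07,-0.025,0],[0,-0.1125,0.105,-0.0338,0],[0,-0.15,0.14,-0.0338,0],[0,-0.1875,0.175,-0.0338,0],[0,-0.225,0.21,-0.0338,0],[0,-0.2625,0.2438,-0.0338,0],[0,-0.2875,0.2688,-0.0338,0]]' > mv.in && python3 -m handwheel mv.in
echo '[[0,0,0,0,0.0382],[0,0,0,0,0.0764],[0,0,0,0,0.1159],[0,0,0,0,0.1159]]' > mv.in && python3 -m handwheel mv.in
python3 - <<'E'
from h import *
np.set_printoptions(precision=3,suppress=True)
s=sense();c=camera("wrist");cv2.imwrite("pics/w1.png",c["img"][:,:,::-1]);print(s['eef_pos'],s['ee_rot'],s['q'],c["tool_from_camera"])
for t in("knob","lever","cam","leaf_edge","block"):
    for r in search_frame("wrist",t)[:2]: w=world("wrist",c,r["at"],s);print(t,r["score"],w,proj(c,w,s))
E
```

```text
time_s: 1.87
eef_pos: [0.3898, -0.3339, 0.254]
ee_rot: [-3.141, 0.001, -2.747]
ft_force: [0.2, 0.1, -0.4]
opening: 0.0398
grip_force: 0.0
time_s: 2.53
eef_pos: [0.5199, -0.0468, 0.2809]
ee_rot: [-3.142, 0.001, -2.746]
ft_force: [1.6, -0.4, -0.1]
opening: 0.0007
grip_force: 0.0
time_s: 2.87
eef_pos: [0.5188, -0.0494, 0.2806]
ee_rot: [3.142, 0.0, -3.117]
ft_force: [-1.0, 0.2, -0.2]
opening: 0.0003
grip_force: 0.0
[ 0.519 -0.049  0.281] [ 3.142  0.    -3.117] [ 0.282  0.071 -0.236 -0.    -1.263 -1.828] [[ 0.     0.954  0.298  0.081]
 [ 1.    -0.    -0.    -0.   ]
 [-0.     0.298 -0.954 -0.159]
 [ 0.     0.     0.     1.   ]]
knob 0.87 [ 0.552 -0.038  0.055] [280.952 210.963]
lever 0.85 [ 0.552 -0.033  0.053] [284.84 210.12]
lever 0.6 [0.496 0.038 0.022] [339.377 164.002]
cam 0.89 [ 0.553 -0.035  0.053] [283.503 211.614]
leaf_edge 0.71 [0.58  0.113 0.189] [450.219 286.333]
block 0.96 [0.548 0.03  0.036] [332.1   204.941]
block 0.72 [0.539 0.112 0.039] [395.681 200.346]
```

View pics/w1.png

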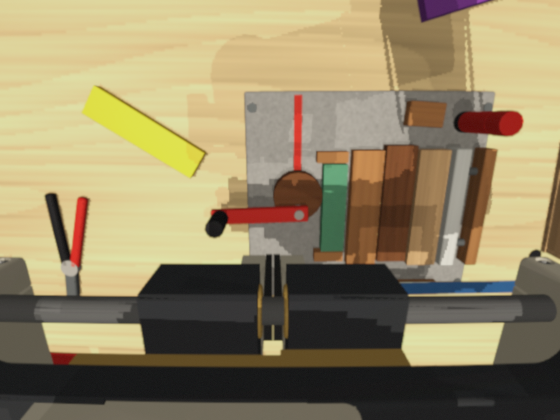

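The wrist view shows the red stripe from (298,96) to (298,170), the lever stud at (299,214), the knob top near (214,228) and the near board corners at (246,93) and (493,93). The only candidates for the lever and stripe are these; yellow and purple strips at (145,130) and (455,5) are the look-alikes and stay untouched. Cross-check against the fit:

```bash
python3 - <<'E'
from h import *
np.set_printoptions(precision=4,suppress=True)
s=sense();c=camera("wrist");t=camera("top")
p=(.5485,.1176,.030)
def loc(w): d=w[:2]-np.array(p[:2]);C,S=np.cos(p[2]),np.sin(p[2]);return np.array([C*d[0]+S*d[1],-S*d[0]+C*d[1]])*1000
for n,uv,z in(("stripe near",(298,96),.018),("stripe far",(298,170),.018),("stud",(299,214),.056),("knobtop",(214,228),.101),("cornR",(246,93),.018),("cornL",(493,93),.018)):
    w=atz(c,uv,z,s);print(n,w,loc(w))
print("knob from top",loc(atz(t,np.array((473,218))/3.5+[170,120],.101)))
print("knob tri",tri(ray(c,(214,228),s),ray(t,np.array((473,218))/3.5+[170,120])))
print("stud tri",tri(ray(c,(299,214),s),ray(t,np.array((369,232))/3.5+[170,120])))
r=[q for q in regions_of("wrist","leaf_edge")][:1]
def W(l): C,S=np.cos(p[2]),np.sin(p[2]); return np.array([p[0]+C*l[0]-S*l[1],p[1]+S*l[0]+C*l[1],l[2]])
for a in(1,1.05,1.1,1.15,1.2):
    f=lambda o,y:W((.11-.17*np.cos(a)+o*np.sin(a),y,.043+.17*np.sin(a)+o*np.cos(a)))
    print(a,"wrist",[proj(c,f(o,-.06),s) for o in(-.005,.005)],"top",[(proj(t,f(o,-.06))-[170,120])*3.5 for o in(-.005,.005)])
E
```

```text
stripe near [ 0.4123 -0.0216  0.018 ] [-140.3274 -135.0661]
stripe far [ 0.5054 -0.0165  0.018 ] [ -47.1329 -132.786 ]
stud [ 0.5551 -0.0154  0.056 ] [   2.5875 -133.1794]
knobtop [ 0.561  -0.1152  0.101 ] [   5.4888 -233.0865]
cornR [ 0.4108 -0.0867  0.018 ] [-143.7527 -200.1069]
cornL [0.3982 0.2262 0.018 ] [-147.0166  113.0477]
knob from top [   5.6561 -231.5846]
knob tri [ 0.5598 -0.114   0.1053]
stud tri [ 0.5568 -0.0142  0.049 ]
1 wrist [array([391.2554, 268.047 ]), array([392.2877, 279.3396])] top [array([288.786 , 194.5748]), array([288.3525, 184.2246])]
1.05 wrist [array([392.148 , 277.6333]), array([392.9776, 289.1002])] top [array([288.4157, 185.7921]), array([288.0058, 175.2202])]
1.1 wrist [array([392.869 , 287.3736]), array([393.4862, 298.9358])] top [array([288.0653, 176.8184]), array([287.6803, 166.0585])]
1.15 wrist [array([393.41  , 297.2011]), array([393.8073, 308.7764])] top [array([287.736 , 167.6822]), array([287.3775, 156.7694])]
1.2 wrist [array([393.7645, 307.0459]), array([393.9373, 318.5507])] top [array([287.4292, 158.4134]), array([287.0985, 147.3835])]
```

Both views agree to a few mm: jig x0 ≈ 0.551, pivot ≈ (0.555, -0.015), knob ≈ (0.559, -0.115), leaf ≈ 1.07 rad. I'll go behind the leaf and push it down along its arc.

In the tool's units: 0.165 m is 0.2063, 0.132 m is 0.165.

```bash
echo '[[0,-0.03,0.0413,0,0],[0,-0.06,0.0825,0,0],[0,-0.09,0.1238,0,0],[0,-0.12,0.165,0,0],[0,-0.15,0.2063,0,0],[0,-0.15,0.2063,0.0438,0],[0,-0.15,0.2063,0.0875,0],[0,-0.15,0.2063,0.125,0]]' > mv.in && python3 -m handwheel mv.in
echo '[[0,0.0125,0,0,0],[0,0.025,0,0,0],[0,0.0375,0,0,0],[0,0.0375,0,0,0]]' > mv.in && python3 -m handwheel mv.in
```

```text
time_s: 3.98
eef_pos: [0.6336, 0.1196, 0.1782]
ee_rot: [3.142, -0.001, -3.11]
ft_force: [-0.8, 0.1, -0.5]
opening: 0.0001
grip_force: 0.0
time_s: 4.32
eef_pos: [0.603, 0.118, 0.1835]
ee_rot: [3.14, 0.003, -3.111]
ft_force: [-0.5, 0.5, -0.1]
opening: 0.0006
grip_force: 0.0
```

In the tool's units: 0.069 m is 0.0863, 0.059 m is 0.0738.

```bash
echo '[[0,0.0175,0,0.0075,0],[0,0.0338,0,0.015,0],[0,0.0488,0,0.0275,0],[0,0.0625,0,0.0413,0],[0,0.075,0,0.0575,0],[0,0.0863,0,0.0738,0]]' > mv.in && python3 -m handwheel mv.in
echo '[[0,0.0088,0,0.0175,0],[0,0.0163,0,0.035,0],[0,0.0213,0,0.055,0],[0,0.025,0,0.0725,0],[0,0.0263,0,0.085,0],[0,0.0263,0,0.0925,0],[0,0.0263,0,0.095,0],[0,0.0263,0,0.095,0]]' > mv.in && python3 -m handwheel mv.in
python3 - <<'E'
from h import *
t=camera("side");cv2.imwrite("pics/s2.png",cv2.resize(t["img"][150:320,190:390,::-1],None,fx=3.5,fy=3.5,interpolation=2))
E
```

```text
time_s: 4.82
eef_pos: [0.5357, 0.1165, 0.1242]
ee_rot: [3.139, 0.005, -3.111]
ft_force: [0.7, -0.8, -0.3]
opening: 0.0004
grip_force: 0.6
time_s: 5.48
eef_pos: [0.5144, 0.1156, 0.0481]
ee_rot: [3.141, 0.001, -3.111]
ft_force: [-7.4, 0.4, 16.8]
opening: 0.0004
grip_force: 8.6
```

View pics/s2.png

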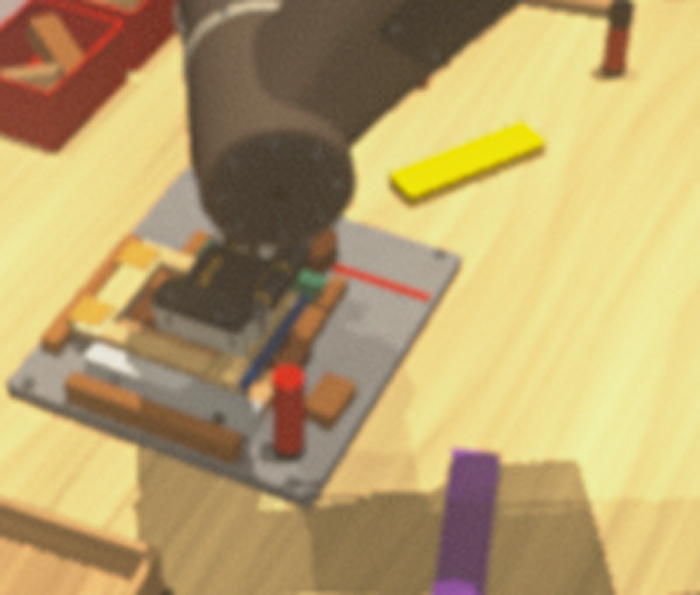

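The leaf reads flat: the tool stopped at z = 0.048 against a 17 N stop, and the side view shows the panel level over the strips. Next I lift, move above the knob and turn.

In the tool's units: -0.23 m is -0.2875, -0.15 m is -0.1875, -0.5 rad is -0.1592.

```bash
echo '[[0,0,0,-0.0438,0],[0,0,0,-0.0875,0],[0.06,-0.0075,-0.0375,-0.125,0],[0.07,-0.015,-0.0875,-0.1375,-0.0318],[0.07,-0.025,-0.1375,-0.1375,-0.0637],[0.07,-0.035,-0.1875,-0.1375,-0.0955],[0.07,-0.0425,-0.2375,-0.1375,-0.1273],[0.07,-0.0469,-0.2875,-0.1375,-0.1592]]' > mv.in && python3 -m handwheel mv.in
echo '[[0.07,0,0,0,-0.0382],[0.07,0,0,0,-0.0764],[0.07,0,0,0,-0.1146],[0.07,0,0,0,-0.1528],[0.07,0,0,0,-0.191],[0.07,0,0,0,-0.2292],[0.07,0,0,0,-0.2674],[0.07,0,0,0,-0.3056]]' > mv.in && python3 -m handwheel mv.in
echo '[[0.07,0,0,0,-0.035],[0.07,0,0,0,-0.035],[0.07,0,0,0,-0.035]]' > mv.in && python3 -m handwheel mv.in
python3 - <<'E'
from h import *
np.set_printoptions(precision=4,suppress=True)
s=sense();c=camera("wrist");cv2.imwrite("pics/w2.png",c["img"][:,:,::-1]);print(s['eef_pos'],s['ee_rot'])
print(proj(c,[.559,-.115,.101],s),proj(c,[.555,-.015,.056],s))
t=camera("top");cv2.imwrite("pics/t2.png",cv2.resize(t["img"][120:290,170:370,::-1],None,fx=3.5,fy=3.5,interpolation=2))
E
```

```text
time_s: 6.2
eef_pos: [0.5594, -0.1156, 0.1573]
ee_rot: [-3.14, 0.003, -2.606]
ft_force: [0.6, 0.9, 0.6]
opening: 0.0352
grip_force: 0.0
time_s: 6.87
eef_pos: [0.559, -0.1138, 0.1569]
ee_rot: [-3.139, 0.0, -1.646]
ft_force: [-0.0, 0.7, -0.5]
opening: 0.0697
grip_force: 0.0
time_s: 7.12
eef_pos: [0.5587, -0.1137, 0.1565]
ee_rot: [-3.14, 0.0, -1.545]
ft_force: [-0.3, -0.5, 0.7]
opening: 0.0698
grip_force: 0.0
[ 0.5587 -0.1137  0.1565] [-3.1401  0.     -1.5453]
[272.3421 232.4637] [273.927  314.2752]
```

View pics/w2.png

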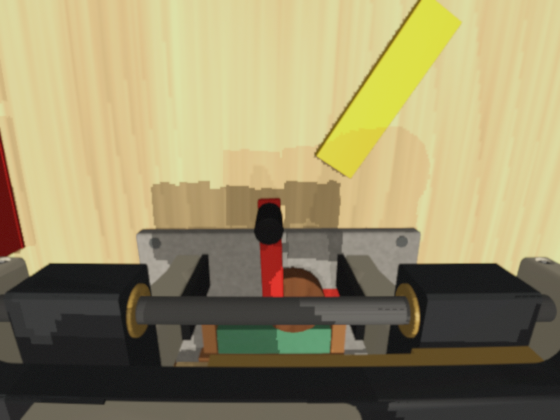

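View pics/t2.png

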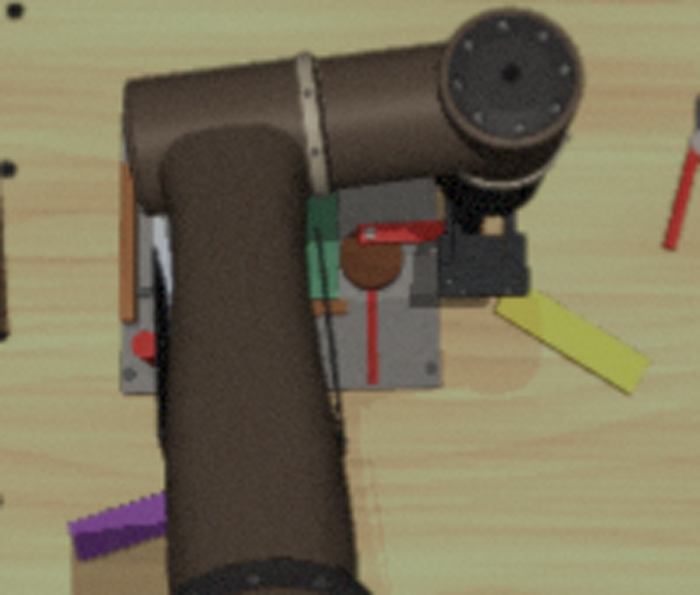

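The wrist view shows the knob top at (269,232), predicted (272,232), so it is centred between the fingers within 3 mm. I'll shift 2 mm, lower and grip.

In the tool's units: 0.0945 m is 0.1181, 0.03 m is 0.0375.

```bash
echo '[[0.07,0,-0.0025,0.0375,0],[0.07,0,-0.0025,0.075,0],[0.07,0,-0.0025,0.1063,0],[0.07,0,-0.0025,0.1181,0],[0.07,0,-0.0025,0.1181,0]]' > mv.in && python3 -m handwheel mv.in
echo '[[0,0,0,0,0],[0,0,0,0,0],[0,0,0,0,0],[0,0,0,0,0],[0,0,0,0,0],[0,0,0,0,0],[0,0,0,0,0],[0,0,0,0,0]]' > mv.in && python3 -m handwheel mv.in
```

```text
time_s: 7.63
eef_pos: [0.5586, -0.1137, 0.0589]
ee_rot: [3.137, -0.0, -1.544]
ft_force: [-0.2, -0.7, 0.9]
opening: 0.07
grip_force: 0.0
time_s: 8.3
eef_pos: [0.5604, -0.1136, 0.0613]
ee_rot: [-3.141, -0.0, -1.542]
ft_force: [1.3, -0.3, 0.7]
opening: 0.0219
grip_force: 0.6
```

In the tool's units: 0.0714 m is 0.0893, 0.0641 m is 0.0801, 0.8 rad is 0.2546.

```bash
echo '[[0,0,0,0,0],[0,0,0,0,0],[0,0,0,0,0]]' > mv.in && python3 -m handwheel mv.in; echo '[[0,-0.0006,0.0124,0,0.0318],[0,-0.0025,0.0248,0,0.0637],[0,-0.0055,0.0368,0,0.0955],[0,-0.0099,0.0484,0,0.1273],[0,-0.0153,0.0596,0,0.1592],[0,-0.0218,0.0703,0,0.191],[0,-0.0293,0.0801,0,0.2228],[0,-0.0378,0.0893,0,0.2546]]' > mv.in && python3 -m handwheel mv.in; echo '[[0,0,0,0,0],[0,0,0,0,0]]' > mv.in && python3 -m handwheel mv.in
```

```text
time_s: 8.55
eef_pos: [0.5605, -0.1136, 0.0613]
ee_rot: [-3.141, -0.0, -1.542]
ft_force: [0.1, -0.1, 1.9]
opening: 0.0216
grip_force: 30.0
time_s: 9.22
eef_pos: [0.4879, -0.0863, 0.0613]
ee_rot: [-3.14, -0.001, -2.347]
ft_force: [4.0, -8.7, -1.1]
opening: 0.0217
grip_force: 30.0
time_s: 9.38
eef_pos: [0.4876, -0.0861, 0.0613]
ee_rot: [-3.141, -0.001, -2.34]
ft_force: [2.3, -9.5, 0.4]
opening: 0.0214
grip_force: 30.0
```

In the tool's units: 0.0714 m is 0.0893, 0.0641 m is 0.0801, 0.8 rad is 0.2546.

```bash
echo '[[0,-0.0006,0.0124,0,0.0318],[0,-0.0025,0.0248,0,0.0637],[0,-0.0055,0.0368,0,0.0955],[0,-0.0099,0.0484,0,0.1273],[0,-0.0153,0.0596,0,0.1592],[0,-0.0218,0.0703,0,0.191],[0,-0.0293,0.0801,0,0.2228],[0,-0.0378,0.0893,0,0.2546]]' > mv.in && python3 -m handwheel mv.in; echo '[[0,0,0,0,0],[0,0,0,0,0],[0,0,0,0,0]]' > mv.in && python3 -m handwheel mv.in
python3 - <<'E'
from h import *
np.set_printoptions(precision=4,suppress=True)
s=sense();c=camera("wrist");print(s['eef_pos'],s['ee_rot'],s['ft_force'],s['wrist_torque']);a=c["img"][:,:,::-1]
t=camera("side");b=cv2.resize(t["img"][185:270,230:342,::-1],(560,420),interpolation=2)
cv2.imwrite("pics/w3.png",cv2.resize(a,(800,600)));cv2.imwrite("pics/s3.png",b)
E
```

```text
time_s: 10.05
eef_pos: [0.4574, -0.0153, 0.0612]
ee_rot: [-3.139, -0.001, 3.139]
ft_force: [4.8, -14.6, 0.3]
opening: 0.0214
grip_force: 30.0
time_s: 10.3
eef_pos: [0.4574, -0.0148, 0.0612]
ee_rot: [-3.14, -0.001, -3.139]
ft_force: [0.6, -6.4, 4.2]
opening: 0.0212
grip_force: 30.0
[ 0.4574 -0.0148  0.0612] [-3.1404 -0.0012 -3.1391] [ 0.6051 -6.3569  4.1995] [-2.2591 -0.0028 -0.3496]
```

View pics/w3.png

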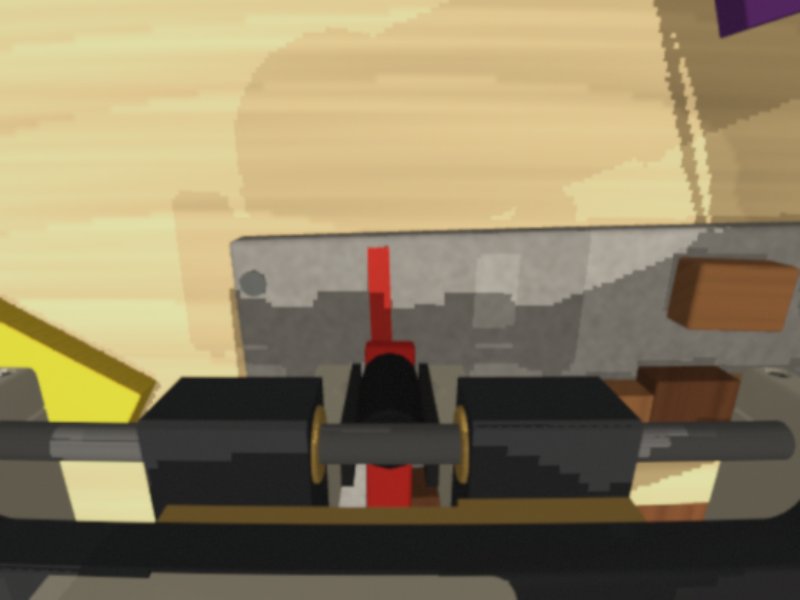

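View pics/s3.png

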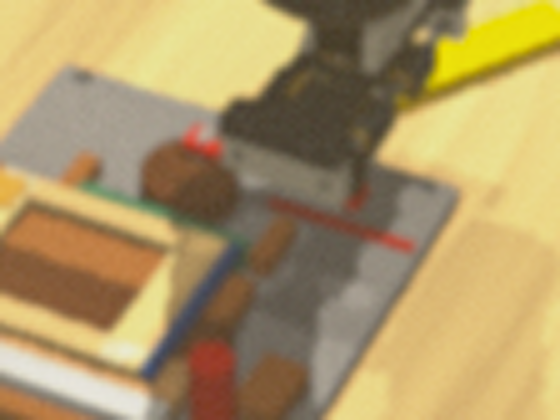

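```bash
python3 - <<'E'
from h import *
np.set_printoptions(precision=4,suppress=True)
s=sense();c=camera("wrist");print(s['eef_pos'],s['ft_force'])
img=c["img"].astype(int);red=(img[...,0]>100)&(img[...,1]<70)&(img[...,2]<70)
pts=[]
for v in list(range(178,200,2)):
    u=np.where(red[v,230:310])[0]+230
    if len(u): pts.append(atz(c,(u.mean(),v),.018,s)[:2])
pts=np.array(pts);k=np.polyfit(pts[:,0],pts[:,1],1);print(pts[[0,-1]],k,"stripe y at knob",np.polyval(k,s['eef_pos'][0]), "with slope .03", pts[:,1].mean()+.03*(s['eef_pos'][0]-pts[:,0].mean()))
rl=red|((img[...,0]>1.8*img[...,1])&(img[...,0]>70)&(img[...,1]<60))
for v in (242,244,246,335,340,345,350):
    u=np.where(rl[v,240:310])[0]+240
    if len(u): print(v,u.min(),u.max(),atz(c,((u.min()+u.max())/2,v),.056,s))
# knob top, front visible circle
print("TCP proj z.101",proj(c,[s['eef_pos'][0],s['eef_pos'][1],.101],s),"stripe under",proj(c,[.4574,np.polyval(k,.4574),.018],s))
E
```

```text
[ 0.4574 -0.0149  0.0612] [ 0.0702 -6.081   3.7123]
[[ 0.4145 -0.0205]
 [ 0.4277 -0.0202]] [ 0.0065 -0.0232] stripe y at knob -0.020220208742669867 with slope .03 -0.019366193769037424
242 256 289 [ 0.4434 -0.0152  0.056 ]
244 255 290 [ 0.4446 -0.0152  0.056 ]
246 255 290 [ 0.4458 -0.0152  0.056 ]
335 257 288 [ 0.5053 -0.015   0.056 ]
340 257 288 [ 0.509 -0.015  0.056]
345 257 288 [ 0.5128 -0.015   0.056 ]
350 257 288 [ 0.5166 -0.015   0.056 ]
TCP proj z.101 [273.0465 310.9949] stripe under [265.151  240.0646]
```

```bash
python3 - <<'E'
from h import *
np.set_printoptions(precision=4,suppress=True)
t=camera("top")
a=cv2.imread("pics/top0.png")[:,:,::-1].astype(int); g=a
red=np.clip(g[...,0]-(g[...,1]+g[...,2])/2-25,0,None)
P=[]
for v in range(206,228):
    w=red[v,268:286]; 
    if w.sum()>30: P.append(atz(t,((w*np.arange(268,286)).sum()/w.sum(),v),.018)[:2])
P=np.array(P);ks=np.polyfit(P[:,0],P[:,1],1);print("stripe slope",ks,len(P),"y@.4574",np.polyval(ks,.4574),"x range",P[:,0].min(),P[:,0].max())
# right board edge: blue-ish grey vs yellow wood: saturation edge, rows 155..178 &190..225
sat=(g.max(2)-g.min(2)).astype(float)
E=[]
for v in list(range(156,178))+list(range(200,226)):
    w=sat[v,288:304]; lo,hi=np.median(w[:4]),np.median(w[-4:]); m=(lo+hi)/2
    i=np.where((w[:-1]<m)&(w[1:]>=m))[0]
    if len(i) and hi-lo>20: i=i[-1];E.append(atz(t,(288+i+(m-w[i])/(w[i+1]-w[i]),v),.018)[:2])
E=np.array(E);ke=np.polyfit(E[:,0],E[:,1],1);print("edge",ke,len(E),"resid",np.std(E[:,1]-np.polyval(ke,E[:,0])))
for x in(.41,.4574,.5,.557): print(x,"stripe-edge",np.polyval(ks,x)-np.polyval(ke,x))
N=[]
for u in range(212,290):
    w=sat[222:240,u]; lo,hi=np.median(w[:4]),np.median(w[-4:]);m=(lo+hi)/2
    i=np.where((w[:-1]<m)&(w[1:]>=m))[0]
    if len(i) and hi-lo>20: i=i[-1];N.append(atz(t,(u,222+i+(m-w[i])/(w[i+1]-w[i])),.018)[:2])
N=np.array(N);kn=np.polyfit(N[:,1],N[:,0],1);print("near edge yaw",-kn[0],len(N),np.polyval(kn,.0))
E
```

```text
stripe slope [ 0.0618 -0.0441] 22 y@.4574 -0.01582429523621155 x range 0.4180880543830527 0.49198988930419996
edge [ 0.0348 -0.0998] 48 resid 0.00035895429344943416
0.41 stripe-edge 0.06677177816098558
0.4574 stripe-edge 0.06805070380407528
0.5 stripe-edge 0.0692001179896369
0.557 stripe-edge 0.07073806654778275
near edge yaw 0.03590217293699506 56 0.40406208641529234
```

The lever angle comes out at about 1.60 in three ways: chord direction, chord length, and lever direction against the board yaw of 0.035. The stripe views put it 1–4 mm past the stripe's centre, so I'll back off 1 mm, keep the grip and hand in. The side view shows the leaf still flat.

In the tool's units: -0.001 m is -0.0013, -0.01 rad is -0.0032.

```bash
echo '[[0,0,-0.0013,0,-0.0032],[0,0,-0.0013,0,-0.0032],[0,0,-0.0013,0,-0.0032],[0,0,-0.0013,0,-0.0032]]' > mv.in && python3 -m handwheel mv.in && python3 -c "
from station import job_done
print(job_done())"
```

```text
time_s: 10.83
eef_pos: [0.4574, -0.016, 0.0612]
ee_rot: [-3.14, -0.001, -3.129]
ft_force: [-0.3, -7.6, 4.3]
opening: 0.0214
grip_force: 30.0
the job is handed in; nothing more can be done
None
```

I folded the leaf flat and swung the cam lever to an estimated 1.59 rad (peak is 1.6). I handed the job in at 10.8 s with the knob still gripped at 30 N; the camera views disagreed on the stripe by about 3 mm, so exact alignment over it is not confirmed.

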